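# Unload the label press

### The job

Lift the head of the small press by its front handle until it stands open by itself, take the finished plaque off the lower pad, and lay it face up on the stack of plaques of the same shape, edges lined up with those below. Leave the press open, leave the stacks where they are, and do not disturb the other things on the bench.

Things in the scene. Friction and masses are not known exactly. Their poses are not given: they have to be found in the camera images.
- press_head (a joint): Opening angle of the press head, rad: 0 = shut, resting on the plaque; 1.5 = fully open, upright at its stop. Gas struts nearly balance it: about 6 N upward at the handle lifts it (twice that if moved briskly: they damp). Let go below about 0.65 it sinks shut again; let go above about 0.8 it rises by itself to the stop within 2 s and stays.
- press: Small clamshell press, fixed: grey base, white head hinged at the back, gas strut each side. Origin on the bench under the pad's centre; z up, x from handle (front, towards robot) to hinge, y along the hinge. Lower platen 120 (x) x 150 mm (y). Head same size, shut from z = 81 to 131 mm, knob on it to 155. Open, the head stands 75 mm and more behind the pad's centre; nothing overhangs the pad.
- hinge_pin (a point): Middle of the hinge axis: 95 mm behind the pad's centre (press x), 85 mm above the bench; the axis runs along the press's y.
- pad_centre (a point): Centre of the top of the lower pad, 75 mm above the bench.
- press_grip (a point): Centre of the black hand grip on the head's front (moves with it): round rubber sleeve 26 mm thick, 94 mm long along press y, free to turn on its bar, a thin rod at each end. Shut: 135 mm in front of the pad's centre, 115 mm above the bench, 59 mm free between it and the head, nothing below. It circles the hinge axis at 232 mm; fully open it is 310 mm up, 110 mm behind the pad's centre.
- plaque: The finished plaque lying on the lower pad under the head: coated hardboard, white printed face up, brown back, 90 mm (its x) by 50 mm (its y) by 6 mm, about 50 g. Origin at the centre of its underside; z up through the face. Its long side runs roughly front to back of the press, within 0.2 rad.
- stack_upper: Top plaque of the stack of two finished plaques (same size and make: 90 x 50 x 6 mm), the stack that the plaque belongs on; loose on the one below. Origin at the centre of its underside, x along the 90 mm side; its top is 12 mm above the bench. Stands on the bench to the left or right of the press.
- stack_lower: Bottom plaque of that stack, lying on the bench; same size and axes.
- round_lower: Lower of a stack of two round coasters, 92 mm across, each 6 mm thick. Origin at the centre of its underside. Not for plaques.
- round_upper: Upper of the two round coasters.
- square_lower: Lower of a stack of two square coasters, 90 x 90 mm, each 6 mm thick. Origin at the centre of its underside. Not for plaques.
- square_upper: Upper of the two square coasters.
- tape_roll: roll of amber tape lying flat, 86 mm across, 19 mm high; origin at the centre of its underside. Bystander.
- lint_brush: flat brush with a wooden handle, 190 mm long, lying on the bench; origin at the middle of its underside. Bystander.
- weeding_pick: weeding pick with a black handle, 130 mm long, lying on the bench; origin at the middle of its underside. Bystander.
- cleaner: clear bottle with a black cap, 54 mm across, 150 mm high; origin at the centre of its underside. Bystander.
- thread_cone: white thread cone, 60 mm across the foot, 100 mm high; origin at the centre of its underside. Bystander.
- mug: white mug, 80 mm across, 90 mm high; origin at the centre of its underside. Bystander.
Mind the look-alikes: they are no part of the job. Leave any yellow look-alike of the stack_upper alone.

How it is judged:
By the outcome, as a careful person would: the job done as asked, in the order asked, and still so for the second after the job is handed in, with the robot touching nothing.
It also fails if it takes over 64 s, if anything falls off the work surface, if the arm or the gripper's body presses on something with over 40 N, if the wrist force passes 120 N, or if a joint passes its speed limit or range.

### The arm

A 6-joint arm with a two-finger parallel gripper is mounted at the origin on the work surface. World frame = base frame: x ahead of the robot, y to its left, z up, the work surface at z = 0. Lengths are in m, angles in rad, forces in N, time in s.
With the tool pointing down it reaches from about 0.35 to 0.975 m from the base axis. Payload 4.9 kg.
Tool frame: the origin (TCP) lies midway between the tips of the shut fingers; the grasp point (between the pads) lies 19 mm behind it (manip.pinch_z is the distance from the TCP to the grasp point, in m); z points along the fingers, y is the direction in which the jaws open and shut (so a half turn about z gives the same grasp; the last joint's range is limited). The gripper opens to 85 mm and grips with 20 to 120 N. Pads are 22 mm wide; open, the fingers measure 114 mm over their backs; the gripper's body (76 mm by 85 mm) begins 54 mm behind the grasp point. The pads swing forward as they close: fully open they stand 13 mm farther back than shut.
Start: joints at [-1.36, 0.053, 1.613, -0, 1.476, -0.119], TCP at [0.202, -0.591, 0.192] pointing down, gripper open.
Joint ranges: [-3.01, 3.01], [-1.01, 2.22], [0.06, 2.58], [-1.02, 4.17], [0.09, 2.62], [-3.14, 3.14]. Speed limits (rad/s): [2.57, 2.57, 3.14, 3.14, 3.14, 3.14].

### API

Orientations are given as a unit quaternion [w, x, y, z].
In Python, from plant import manip gives the robot as it stands.
- The arm moves only by the tool drive_tool, never from a script. Its argument "commands" is text: rows parted by semicolons, each of 5 numbers parted by spaces: the finger opening in mm, from 0 to 85.4, then the shift along the tool's x, y, z in units of 30 mm (1.0 is 30 mm), then the turn about the tool's z in degrees. A call has exactly 8 rows; each row shifts and turns the commanded pose from where the row before left it, along the tool's axes as they then stand; what a row does not reach is not made up. A row lasts 1/8 s, in which the tool goes at most 62.5 mm and 10.7 degrees, less where a joint would pass 70% of its speed; a pose out of reach is approached as far as the arm can. A call is refused whole if a number of a shift passes 1 or a number of a turn 10.7, either way. A call with a gripper value outside its range is refused whole. The fingers move at their own pace and stop on an object; the grip force is fixed at half the most. Time passes only in rows, so rows that do not move let the fingers close, or fill a call up. It gives the time, the measured TCP pose, the force and the opening at its end, in the units of the state.
- manip.state(): the state, without advancing time (a new reading comes with each control period).
- manip.grab_frame(name): name is "scene" or "top" or "wrist"; returns the picture (420x560x3 uint8, red, green, blue); there is no depth.
- manip.camera_params(name): a dict with "fx", "fy", "cx", "cy" (pixels), "distortion" ([k1, k2, p1, p2, k3] as OpenCV has them; the pictures are not rectified), "xyz" and "orientation" of the camera in the world. Camera axes: x right, y down, z forward; pixel columns grow to the right and rows downward; lengths in m; the calibration is good to about 2 mm. A picture is of the moment at which its call begins: read the wrist's pose just before it. camera_params takes no time and is no camera call; for the wrist camera it gives the pose at the moment of the call.
- manip.job_done(): hands the job in, once; it reports no verdict.
The state is a dict: "time": time; "joint_pos": joint angles; "joint_vel": joint speeds; "joint_efforts": joint torques, N m; "tool_pos": TCP position; "tool_rot": TCP orientation; "contact_force": force on the tool from outside, world axes, zero at the start; "ft_torque": the same for the moment, N m; "gripper_width": opening from 0.0 (shut) to 1.0 (fully open).
Only numpy, scipy, OpenCV 4.12 (cv2) and the standard library are available. Lean on these libraries where they do the work, as an engineer would, in place of code of your own. Each camera call takes 0.05 s, during which the arm holds its last target. There are 200 camera calls.

## Working session

There is one attempt and no reset: what is moved stays moved. The work goes in short steps, Python scripts to look and compute and a tool call to move; the robot and the scene stay as the last step left them, time stands still between calls to the robot, and variables do not carry over. Pictures are saved under pics/ and viewed, about 8 in all and at most 12, crops included, and the job is handed in when it is done.

Besides the shell and the picture viewer there is one more tool, called after ">>>" as a command line: name --argument value ..., lists and objects as JSON in quotes. drive_tool: Moves the arm, as the interface text tells. Its arguments: {"type":"object","properties":{"commands":{"type":"string"}},"required":["commands"]}

```bash
mkdir -p pics; ls; cat > h.py <<'E'
import numpy as np,cv2
from plant import manip
from scipy.spatial.transform import Rotation as R
def q2R(q): return R.from_quat([q[1],q[2],q[3],q[0]]).as_matrix()
def K(p): return np.array([[p['fx'],0,p['cx']],[0,p['fy'],p['cy']],[0,0,1.]])
def grab(name,fn):
    p=manip.camera_params(name); im=manip.grab_frame(name)
    cv2.imwrite('pics/'+fn+'.png',np.ascontiguousarray(im[:,:,::-1])); np.save('pics/'+fn+'.npy',p,allow_pickle=True); return im,p
def load(fn): return cv2.imread('pics/'+fn+'.png'),np.load('pics/'+fn+'.npy',allow_pickle=True).item()
def ray(p,uv):
    uv=np.array(uv,float).reshape(-1,1,2)
    n=cv2.undistortPoints(uv,K(p),np.array(p['distortion'],float)).reshape(-1,2)
    return np.array(p['xyz'],float),np.c_[n,np.ones(len(n))]@q2R(p['orientation']).T
def onz(p,uv,z):
    o,d=ray(p,uv); return o+d*((z-o[2])/d[:,2])[:,None]
def proj(p,X):
    Rm=q2R(p['orientation']); X=np.array(X,float).reshape(-1,3)
    return cv2.projectPoints(X,cv2.Rodrigues(Rm.T)[0],-Rm.T@np.array(p['xyz'],float),K(p),np.array(p['distortion'],float))[0].reshape(-1,2)
def st():
    s=manip.state(); print('t',s['time'],'pos',np.round(s['tool_pos'],4),'F',np.round(s['contact_force'],1),'w',s['gripper_width']); print(np.round(q2R(s['tool_rot']),3)); print(np.round(s['joint_pos'],3)); return s
E
python3 - <<'E'
from h import *
a,p=grab('scene','s0');b,q=grab('top','t0')
for x in (p,q): print(x)
st()
E
```

```text
pics
{'fx': 433.74312120033295, 'fy': 433.74312120033295, 'cx': 281.8827412519816, 'cy': 210.55937072671153, 'distortion': array([-0.00712532,  0.        ,  0.        ,  0.        ,  0.        ]), 'xyz': array([1.30825913, 0.33505392, 0.78632337]), 'orientation': array([-0.23656344,  0.49137465,  0.76242326, -0.34828073])}
{'fx': 480.61735573969656, 'fy': 480.61735573969656, 'cx': 279.57908582307533, 'cy': 204.86281280520245, 'distortion': array([-0.13915753,  0.        ,  0.        ,  0.        ,  0.        ]), 'xyz': array([ 0.45000308, -0.00346957,  1.17803186]), 'orientation': array([-0.03166019,  0.7111337 , -0.70149204,  0.03457477])}
t 0.1 pos [ 0.2023 -0.5907  0.1911] F [ 0.  -0.2 -0.9] w 0.9976412069543025
[[ 0.946  0.324 -0.   ]
 [ 0.324 -0.946  0.002]
 [ 0.    -0.002 -1.   ]]
[-1.36   0.053  1.614  0.     1.476 -0.119]
```

View pics/s0.png

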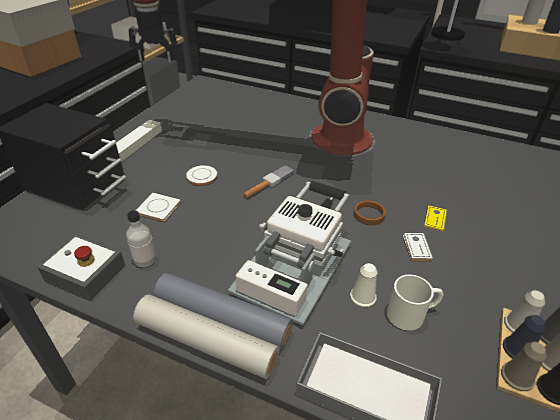

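View pics/t0.png

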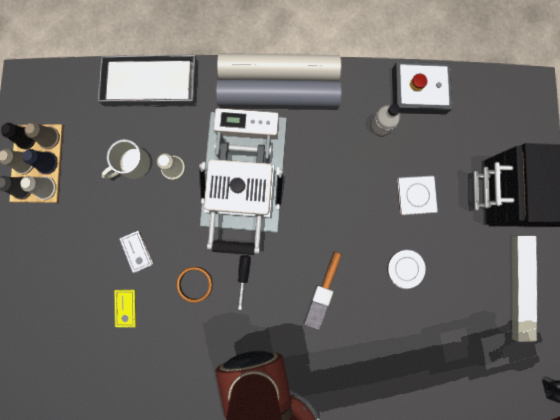

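The scene view shows the press mid-bench, with its handle towards the robot. The top view shows the head at (240,187), grip at (237,246), plaque stack at (135,251), yellow decoy at (125,308), tape at (194,285) and pick at (244,275).

```bash
python3 - <<'E'
from h import *
im,p=load('t0'); g=im.min(axis=2)
def comp(x,y,z,lo=140):
    m=(g>lo).astype(np.uint8); m=cv2.morphologyEx(m,cv2.MORPH_CLOSE,np.ones((5,5))) ; m=cv2.morphologyEx(m,cv2.MORPH_OPEN,np.ones((5,5)))
    n,l,s,c=cv2.connectedComponentsWithStats(m); k=l[y,x]; print(k,s[k],c[k])
    mm=(l==k).astype(np.uint8); ct=max(cv2.findContours(mm,0,2)[0],key=cv2.contourArea)
    P=onz(p,ct.reshape(-1,2),z)[:,:2]; r=cv2.minAreaRect(P.astype(np.float32)*1000); print(r, cv2.boxPoints(r).round(0).tolist())
comp(135,248,.012); comp(222,190,.131)
# grip dark
crop=cv2.resize(im[100:270,190:300],None,fx=4,fy=3.5,interpolation=cv2.INTER_CUBIC) ; cv2.imwrite('pics/c1.png',crop)
print(onz(p,[[237,246],[213,243],[261,250]],.115))
print('base',onz(p,[[194,285],[125,308],[244,260]],.02))
E
```

```text
17 [121 232  31  40 791] [135.47787611 251.58912769]
((440.94415283203125, 343.21044921875), (92.14898681640625, 54.897300720214844), 24.14444351196289) [[388.0, 349.0], [410.0, 299.0], [494.0, 337.0], [472.0, 387.0]]
6 [ 201  109   85  124 7271] [243.80497868 175.37243845]
((622.23388671875, 78.88319396972656), (180.23907470703125, 278.136962890625), 86.70162963867188) [[478.0, -3.0], [756.0, -19.0], [766.0, 161.0], [489.0, 177.0]]
[[0.45742618 0.08557965 0.115     ]
 [0.46318726 0.13890725 0.115     ]
 [0.44941522 0.03243528 0.115     ]]
base [[0.36280209 0.19531994 0.02      ]
 [0.30298559 0.36319904 0.02      ]
 [0.42480046 0.07607006 0.02      ]]
```

View pics/c1.png

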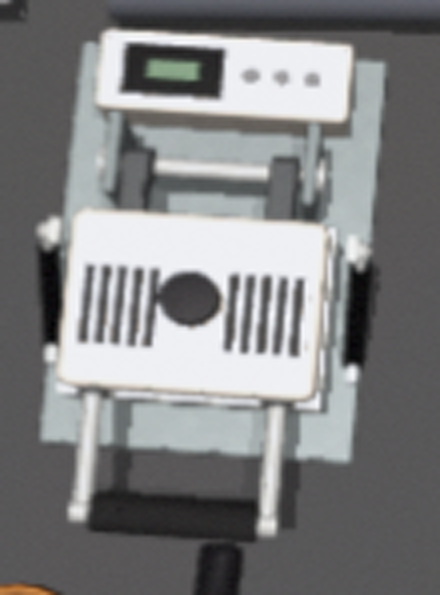

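The crop shows the head corners at (78,211), (331,230), (318,399) and (60,383), and the grip running from (90,512) to (256,521).

```bash
python3 - <<'E'
from h import *
im,p=load('t0')
f=lambda L:np.array(L)/[4,3.5]+[190,100]
c=onz(p,f([[78,211],[331,230],[318,399],[60,383]]),.131)
print(c.round(3)); 
for i in range(4): print(np.linalg.norm(c[i]-c[(i+1)%4]).round(3),end=' ')
g=onz(p,f([[90,512],[256,521]]),.117);print(g.round(4),np.linalg.norm(g[0]-g[1]),g.mean(0))
dh=(c[0]+c[1]-c[2]-c[3])[:2]; yaw=np.arctan2(dh[1],dh[0]); d=(g[0]-g[1])[:2]; yg=np.arctan2(-d[0],d[1])
ys=(c[0]+c[3]-c[1]-c[2])[:2]; print('yaw',yaw,yg,np.arctan2(-ys[0],ys[1]))
x=np.array([np.cos(yg),np.sin(yg)]); print('pad from head',c.mean(0),'from grip',g.mean(0)[:2]+.135*x, 'grip from head',c.mean(0)[:2]-.135*x)
E
```

```text
[[0.645 0.149 0.131]
 [0.635 0.009 0.131]
 [0.528 0.015 0.131]
 [0.536 0.156 0.131]]
0.141 0.107 0.142 0.11 [[0.4559 0.1396 0.117 ]
 [0.4517 0.0478 0.117 ]] 0.09185541464130657 [0.45380311 0.09370032 0.117     ]
yaw -0.05672169056856165 -0.0457776207665744 -0.06547867076032829
pad from head [0.58615912 0.08233775 0.131     ] from grip [0.58866168 0.0875225 ] grip from head [0.45130055 0.08851557]
```

>>> drive_tool --commands "70 .63 -.78 -.3 -8.5;70 .74 -.68 -.3 -8.5;70 .83 -.56 -.3 -8.5;70 .9 -.43 -.3 -8.5;70 .96 -.29 -.3 -8.5;70 .99 -.15 -.2 -8.5;70 1 0 0 -8.5;70 .99 .15 0 -8.5"

```text
time: 1.1
tool_pos: [0.2852, -0.3644, 0.2428]
tool_rot: [-0.0, 0.724, 0.689, 0.0]
contact_force: [-0.2, -0.3, 0.4]
gripper_width: 0.823
```

```bash
cat >> h.py <<'E'
def to(x,y,z=None,yaw=None):
    "units/tool axes to world target; yaw = wanted world angle of tool y, deg"
    s=st(); Rm=q2R(s['tool_rot']); d=np.array([x,y,s['tool_pos'][2] if z is None else z])-s['tool_pos']
    print('y-yaw',np.degrees(np.arctan2(Rm[1,1],Rm[0,1])).round(2),'units',(Rm.T@d/.03).round(2))
    if yaw is not None: print('turn',np.round(np.degrees(np.arctan2(Rm[1,1],Rm[0,1]))-yaw,2))
E
python3 -c "
from h import *
to(.453,.091,.22,-3.2)"
```

```text
t 1.1 pos [ 0.2852 -0.3644  0.2428] F [-0.2 -0.3  0.4] w 0.8225522598325583
[[ 0.049  0.999 -0.   ]
 [ 0.999 -0.049  0.001]
 [ 0.001 -0.    -1.   ]]
[-1.068 -0.375  1.909  0.     1.608 -1.019]
y-yaw -2.83 units [15.44  4.84  0.77]
turn 0.37
```

>>> drive_tool --commands "70 1 .45 0 .4;70 1 .45 0 0;70 1 .45 0 0;70 1 .45 0 0;70 1 .4 0 0;70 1 .4 0 0;70 1 .4 0 0;70 1 .3 0 0"

```text
time: 2.1
tool_pos: [0.3984, -0.1308, 0.2427]
tool_rot: [-0.0, 0.728, 0.685, -0.0]
contact_force: [0.7, -0.1, -0.2]
gripper_width: 0.824
```

>>> drive_tool --commands "70 1 .3 0 0;70 1 .3 0 0;70 1 .3 0 0;70 1 .3 0 0;70 1 .2 0 0;70 1 .2 0 0;70 .9 0 0 0;70 .4 0 0 0"

```text
time: 3.1
tool_pos: [0.4593, 0.0847, 0.2427]
tool_rot: [-0.0, 0.728, 0.686, -0.0]
contact_force: [-0.6, 0.7, 0.3]
gripper_width: 0.822
```

```bash
python3 -c "
from h import *
to(.453,.091,.22,-3.2)
grab('wrist','w0'); p=load('w0')[1]; print(p['xyz'],q2R(p['orientation']).round(2),p['fx'],p['distortion'])
print(proj(p,[[.4559,.1396,.115],[.4517,.0478,.115],[.453,.091,.115]]).round(0))"
```

```text
t 3.1 pos [0.4593 0.0847 0.2427] F [-0.6  0.7  0.3] w 0.8216586268466939
[[ 0.06   0.998 -0.001]
 [ 0.998 -0.06  -0.   ]
 [-0.    -0.001 -1.   ]]
[ 0.023 -0.363  1.9   -0.     1.605  0.083]
y-yaw -3.42 units [ 0.2  -0.22  0.76]
turn -0.22
[0.46389357 0.15166282 0.4244326 ] [[ 1.   -0.06 -0.02]
 [-0.06 -0.96 -0.26]
 [-0.    0.26 -0.96]] 309.7211779675605 [0.01284592 0.         0.         0.         0.        ]
[[274. 141.]
 [276. 230.]
 [274. 190.]]
```

View pics/w0.png

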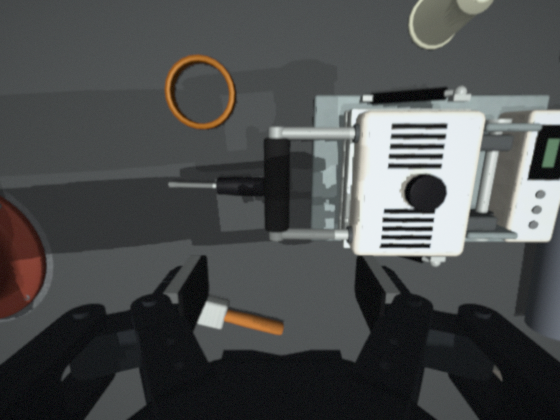

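The wrist view shows the grip from (277,138) to (277,231), so its centre is about (0.456, 0.094). I'll descend over it.

>>> drive_tool --commands "70 .28 -.11 .5 0;70 0 0 .9 0;70 0 0 .9 0;70 0 0 .9 0;70 0 0 .8 0;70 0 0 .6 0;70 0 0 .4 0;70 0 0 0 0"

```text
time: 4.15
tool_pos: [0.4561, 0.0921, 0.0923]
tool_rot: [-0.001, 0.728, 0.685, -0.001]
contact_force: [1.0, 0.3, 0.6]
gripper_width: 0.822
```

>>> drive_tool --commands "0 0 0 0 0;0 0 0 0 0;0 0 0 0 0;0 0 0 0 0;0 0 0 0 0;0 0 0 0 0;0 0 0 0 0;0 0 0 0 0"

```text
time: 5.15
tool_pos: [0.4568, 0.0923, 0.0932]
tool_rot: [-0.0, 0.728, 0.685, -0.0]
contact_force: [0.3, -0.3, 0.1]
gripper_width: 0.0
```

```bash
python3 -c "
from h import *
st()
th=np.linspace(0,1.4,29)
X=-.232*np.cos(th+.13);Z=.232*np.sin(th+.13)
print(np.c_[th,(X-X[0])/.03,(Z-Z[0])/.03].round(2).tolist())
print(np.c_[np.diff(X)/.03,-np.diff(Z)/.03].round(2).tolist())"
```

```text
t 5.15 pos [0.4568 0.0923 0.0932] F [ 0.3 -0.3  0.1] w 0.00026987529630375035
[[ 0.061  0.998 -0.   ]
 [ 0.998 -0.061  0.   ]
 [ 0.    -0.    -1.   ]]
[ 0.039 -0.26   2.071  0.     1.33   0.101]
[[0.0, 0.0, 0.0], [0.05, 0.06, 0.38], [0.1, 0.14, 0.76], [0.15, 0.24, 1.13], [0.2, 0.35, 1.5], [0.25, 0.49, 1.87], [0.3, 0.64, 2.22], [0.35, 0.81, 2.57], [0.4, 1.0, 2.91], [0.45, 1.2, 3.24], [0.5, 1.42, 3.55], [0.55, 1.65, 3.86], [0.6, 1.91, 4.15], [0.65, 2.17, 4.44], [0.7, 2.45, 4.7], [0.75, 2.74, 4.96], [0.8, 3.04, 5.2], [0.85, 3.36, 5.42], [0.9, 3.69, 5.63], [0.95, 4.02, 5.82], [1.0, 4.37, 5.99], [1.05, 4.72, 6.15], [1.1, 5.08, 6.29], [1.15, 5.45, 6.41], [1.2, 5.82, 6.51], [1.25, 6.2, 6.59], [1.3, 6.58, 6.65], [1.35, 6.97, 6.7], [1.4, 7.35, 6.72]]
[[0.06, -0.38], [0.08, -0.38], [0.1, -0.37], [0.12, -0.37], [0.13, -0.36], [0.15, -0.36], [0.17, -0.35], [0.19, -0.34], [0.2, -0.33], [0.22, -0.32], [0.24, -0.31], [0.25, -0.29], [0.26, -0.28], [0.28, -0.27], [0.29, -0.25], [0.3, -0.24], [0.32, -0.22], [0.33, -0.21], [0.34, -0.19], [0.35, -0.17], [0.35, -0.16], [0.36, -0.14], [0.37, -0.12], [0.37, -0.1], [0.38, -0.08], [0.38, -0.06], [0.38, -0.04], [0.39, -0.03]]
```

```bash
python3 -c "
from h import *
a,_=grab('wrist','w1'); b,p=grab('scene','s1')
u=proj(p,[.456,.092,.115])[0].astype(int); print(u)
c=b[max(u[1]-90,0):u[1]+90,u[0]-90:u[0]+90]
im=np.hstack([cv2.resize(a,(448,336)),cv2.resize(c,(336,336))])[:,:,::-1]; cv2.imwrite('pics/m1.png',im)"
```

```text
[325 190]
```

View pics/m1.png

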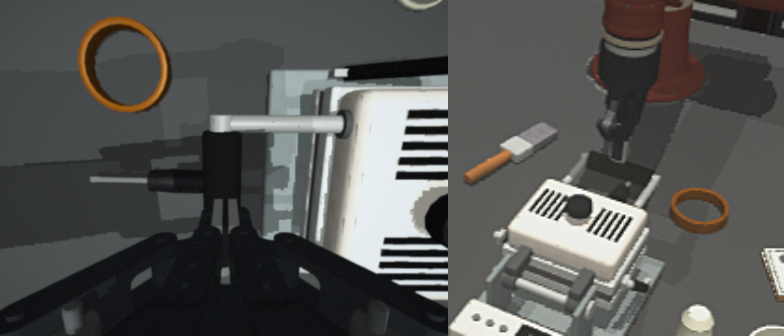

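```bash
python3 -c "
from h import *
b,p=load('s1'); a,q=load('w1')
pts=[[.456,.092,.115],[.4568,.0923,.0932],[.459,.139,.115],[.453,.045,.115]]
def mk(im,p,c,h,s):
    U=proj(p,pts); print(U.round(0).tolist()); x0,y0=int(U[0][0]-h),int(max(U[0][1]-h,0)); o=cv2.resize(im[y0:y0+2*h,x0:x0+2*h],(390,390),interpolation=cv2.INTER_CUBIC)
    o=np.clip(o.astype(float)*1.8,0,255).astype(np.uint8)
    for u,col in zip(U,[(0,0,255),(0,255,0),(255,0,0),(255,0,255)]): cv2.circle(o,tuple(((u-[x0,y0])*390/(2*h)).astype(int)),3,col,-1)
    return o
cv2.imwrite('pics/m2.png',np.hstack([mk(b,p,0,40,0),mk(a,q,0,120,0)]))"
```

```text
[[325.0, 190.0], [325.0, 197.0], [343.0, 196.0], [309.0, 185.0]]
[[279.0, 253.0], [281.0, 239.0], [279.0, 168.0], [279.0, 327.0]]
```

View pics/m2.png

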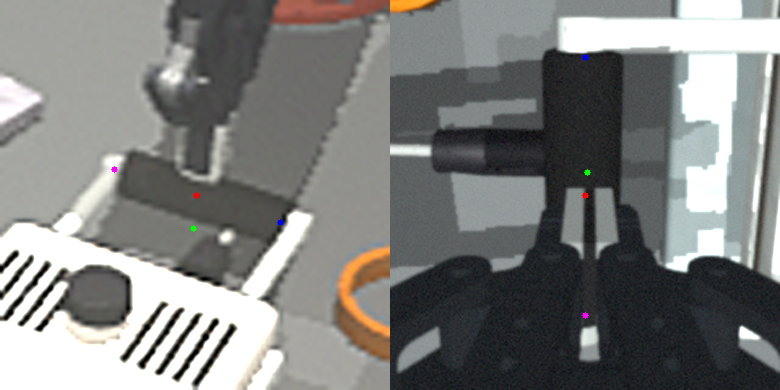

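```bash
python3 -c "
from h import *
p=load('w0')[1]; t=np.array([.4593,.0847,.2427])
for dz in (0,.01,.02,.03,.04): print(dz,proj(p,[t+[-.035,0.002,dz],t+[.035,-.002,dz]]).round(0).tolist())
q=load('w1')[1]; t=np.array([.4568,.0923,.0932]); print(q['xyz'])
for dz in (0,.01,.02,.03,.04): print(dz,proj(q,[t+[0,-.011,dz],t+[0,.011,dz],t+[.013,.011,dz]]).round(0).tolist())
st()
o,d=ray(load('s1')[1],[[285+200*80/390,150+180*80/390]]); print(o+d*((.4568-o[0])/d[:,0])[:,None], o+d*((.47-o[0])/d[:,0])[:,None])
"
```

```text
0 [[224.0, 239.0], [337.0, 239.0]]
0.01 [[221.0, 245.0], [340.0, 245.0]]
0.02 [[218.0, 252.0], [343.0, 252.0]]
0.03 [[214.0, 259.0], [347.0, 259.0]]
0.04 [[210.0, 267.0], [351.0, 267.0]]
[0.46135167 0.15920054 0.27495835]
0 [[282.0, 256.0], [279.0, 222.0], [301.0, 221.0]]
0.01 [[282.0, 262.0], [279.0, 227.0], [302.0, 226.0]]
0.02 [[282.0, 270.0], [279.0, 233.0], [303.0, 232.0]]
0.03 [[282.0, 278.0], [279.0, 239.0], [304.0, 238.0]]
0.04 [[282.0, 287.0], [279.0, 246.0], [306.0, 245.0]]
t 5.25 pos [0.4568 0.0923 0.0932] F [0.2 0.3 0.4] w 0.0002352777463711942
[[ 0.061  0.998 -0.   ]
 [ 0.998 -0.061  0.   ]
 [ 0.    -0.    -1.   ]]
[ 0.039 -0.259  2.071  0.     1.33   0.101]
[[0.4568     0.09311978 0.12587601]] [[0.47       0.09687043 0.1361148 ]]
```

The fingers shut just above the grip. Both the scene and wrist views put the tips near z = 0.13, about 35 mm above the reported TCP. I'll reopen, go 30 mm lower, watch the force and try again.

>>> drive_tool --commands "70 0 0 0 0;70 0 0 0 0;70 0 0 0 0;70 0 0 .2 0;70 0 0 .3 0;70 0 0 .3 0;70 0 0 .2 0;70 0 0 0 0"

```text
time: 6.25
tool_pos: [0.4562, 0.0922, 0.0623]
tool_rot: [-0.001, 0.728, 0.685, -0.001]
contact_force: [-0.3, -0.3, -0.7]
gripper_width: 0.82
```

```bash
python3 -c "
from h import *
st(); print(manip.pinch_z,[x for x in dir(manip) if x[0]!='_'])
b,p=grab('scene','s2'); a,q=grab('wrist','w2')
print(proj(p,[.456,.092,.115]))
c=cv2.resize(b[130:230,275:375],(420,420),interpolation=cv2.INTER_CUBIC)
o=np.hstack([c,cv2.resize(a[60:340,150:410],(380,420))])[:,:,::-1]
cv2.imwrite('pics/m3.png',np.clip(o*1.6,0,255).astype(np.uint8))"
```

```text
t 6.25 pos [0.4562 0.0922 0.0623] F [-0.3 -0.3 -0.7] w 0.819766475874184
[[ 0.061  0.998 -0.002]
 [ 0.998 -0.061 -0.   ]
 [-0.    -0.002 -1.   ]]
[ 0.039 -0.222  2.095  0.     1.27   0.101]
0.0187 ['IKError', 'camera_params', 'grab_frame', 'job_done', 'pinch_z', 'state']
[[325.35645026 190.04743129]]
```

View pics/m3.png

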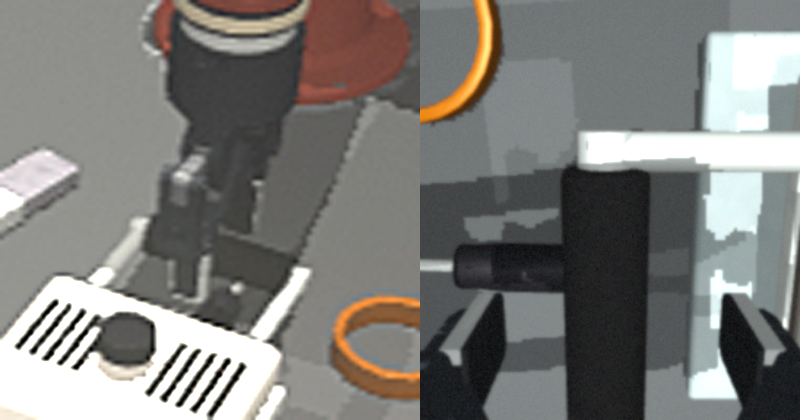

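The fingers now straddle the grip in both views, so I'll close.

>>> drive_tool --commands "0 0 0 0 0;0 0 0 0 0;0 0 0 0 0;0 0 0 0 0;0 0 0 0 0;0 0 0 0 0;0 0 0 0 0;0 0 0 0 0"

```text
time: 7.35
tool_pos: [0.4542, 0.0924, 0.063]
tool_rot: [-0.002, 0.728, 0.685, -0.002]
contact_force: [-8.8, 0.2, 5.5]
gripper_width: 0.286
```

Gripped: 24 mm wide. Now lifting along the arc.

>>> drive_tool --commands "0 0 .03 -.19 0;0 0 .03 -.19 0;0 0 .08 -.38 0;0 0 .10 -.37 0;0 0 .12 -.37 0;0 0 .13 -.36 0;0 0 .15 -.36 0;0 0 .17 -.35 0"

```text
time: 8.35
tool_pos: [0.4779, 0.0909, 0.1393]
tool_rot: [-0.003, 0.728, 0.685, -0.003]
contact_force: [-10.9, 0.1, -0.9]
gripper_width: 0.281
```

>>> drive_tool --commands "0 0 .19 -.34 0;0 0 .20 -.33 0;0 0 .22 -.32 0;0 0 .24 -.31 0;0 0 .25 -.29 0;0 0 .26 -.28 0;0 0 .28 -.27 0;0 0 .29 -.25 0"

```text
time: 9.35
tool_pos: [0.5393, 0.087, 0.214]
tool_rot: [0.0, 0.728, 0.685, 0.0]
contact_force: [-4.6, -0.8, 2.0]
gripper_width: 0.285
```

>>> drive_tool --commands "0 0 .3 -.24 0;0 0 .32 -.22 0;0 0 .33 -.21 0;0 0 .34 -.19 0;0 0 .35 -.17 0;0 0 .35 -.16 0;0 0 .36 -.14 0;0 0 .37 -.12 0"

```text
time: 10.35
tool_pos: [0.622, 0.0818, 0.2565]
tool_rot: [0.001, 0.729, 0.685, 0.001]
contact_force: [2.4, -2.9, 4.5]
gripper_width: 0.281
```

>>> drive_tool --commands "0 0 .37 -.1 0;0 0 .38 -.08 0;0 0 .38 -.06 0;0 0 0 0 0;60 0 0 0 0;60 0 0 0 0;60 0 0 0 0;60 0 0 -.1 0"

```text
time: 11.35
tool_pos: [0.6557, 0.0797, 0.2638]
tool_rot: [0.001, 0.729, 0.685, 0.0]
contact_force: [8.1, -2.8, -1.0]
gripper_width: 0.703
```

>>> drive_tool --commands "75 0 0 -.5 0;75 0 0 -.7 0;75 0 0 -.8 0;75 0 0 -.8 0;75 0 -.5 -.3 0;75 0 -1 0 0;75 0 -1 0 0;75 0 -1 0 0"

```text
time: 12.35
tool_pos: [0.547, 0.0871, 0.3576]
tool_rot: [-0.001, 0.728, 0.685, -0.001]
contact_force: [0.5, 1.1, 0.8]
gripper_width: 0.878
```

```bash
python3 -c "
from h import *
st(); a,_=grab('wrist','w3'); b,_=grab('scene','s3'); c,_=grab('top','t3')
o=np.hstack([cv2.resize(a,(400,300)),cv2.resize(b[80:320,190:430],(300,300))])[:,:,::-1]; cv2.imwrite('pics/m4.png',o)"
```

```text
t 12.35 pos [0.547  0.0871 0.3576] F [0.5 1.1 0.8] w 0.877731309075978
[[ 0.06   0.998 -0.003]
 [ 0.998 -0.06   0.001]
 [ 0.001 -0.003 -1.   ]]
[ 2.300e-02 -1.590e-01  1.546e+00  1.000e-03  1.757e+00  8.400e-02]
```

View pics/m4.png

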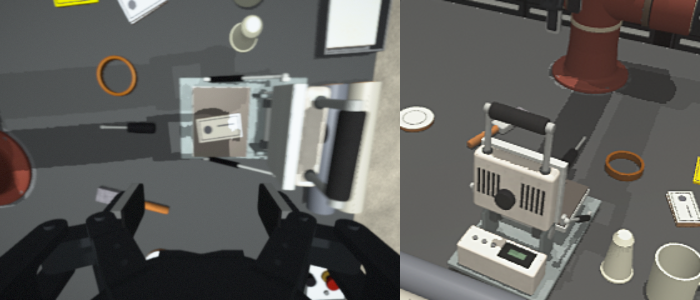

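The head is open and upright, and the plaque is exposed on the pad at about (306,178) in full wrist pixels.

```bash
cat >> h.py <<'E'
def white(fn,uv,z,lo=150,sat=40,k=3):
    im,p=load(fn); m=((im.min(2)>lo)&((im.max(2).astype(int)-im.min(2))<sat)).astype(np.uint8)
    m=cv2.morphologyEx(m,cv2.MORPH_OPEN,np.ones((k,k))); n,l,s,c=cv2.connectedComponentsWithStats(m)
    j=min(range(1,n),key=lambda i:np.hypot(*(c[i]-uv))+(1e3 if s[i][4]<150 else 0)); print(s[j],c[j])
    ct=cv2.convexHull(max(cv2.findContours((l==j).astype(np.uint8),0,1)[0],key=cv2.contourArea))
    r=cv2.minAreaRect((onz(p,ct.reshape(-1,2),z)[:,:2]*1000).astype(np.float32)); (cx,cy),(w,h),a=r
    if w<h: w,h,a=h,w,a-90
    print('centre',round(cx,1),round(cy,1),'size',round(w,1),round(h,1),'long yaw',round(a,2)); return r
E
python3 -c "
from h import *
for lo in (130,150,170): white('w3',(306,178),.081,lo)
for lo in (130,150,170): white('t3',(135,251),.012,lo)
im,p=load('w3'); print(im[178,270:350:5].tolist(), im[150,285:330:10].tolist())
"
```

```text
[253 190  18  29 442] [261.76923077 203.35067873]
centre 513.8 43.9 size 43.8 26.0 long yaw 85.95
[ 275  158   66   41 1869] [309.2600321  178.12680578]
centre 585.7 79.0 size 93.6 52.8 long yaw 4.06
[ 278  158   62   37 1413] [311.990092   177.52158528]
centre 586.8 82.1 size 90.4 50.0 long yaw 0.03
[120 233  16  40 360] [128.825      249.61388889]
centre 436.4 362.8 size 95.9 33.7 long yaw 6.9
[120 234  15  38 336] [128.74702381 249.33928571]
centre 436.6 363.9 size 91.1 33.4 long yaw 5.25
[120 234  15  38 321] [128.8317757  249.27102804]
centre 437.4 353.9 size 89.7 33.3 long yaw 21.02
[[119, 123, 121], [128, 137, 139], [176, 188, 188], [169, 178, 178], [97, 92, 90], [143, 149, 150], [197, 212, 210], [190, 203, 202], [195, 209, 208], [197, 211, 211], [235, 236, 232], [252, 251, 248], [252, 250, 246], [240, 237, 231], [141, 153, 157], [148, 158, 161]] [[140, 152, 158], [127, 136, 141], [137, 147, 153], [137, 146, 152], [135, 145, 150]]
```

>>> drive_tool --commands "75 0 0 .2 -10.5;75 0 0 .3 -10.5;75 0 0 .3 -10.5;75 0 0 .3 -10.5;75 0 0 .3 -10.5;75 0 0 .3 -10.5;75 0 0 .3 -10.5;75 0 0 .2 -10.5"

```text
time: 13.5
tool_pos: [0.5491, 0.0867, 0.2911]
tool_rot: [-0.001, 0.08, 0.997, 0.0]
contact_force: [-0.7, 0.2, 0.2]
gripper_width: 0.879
```

```bash
python3 -c "
from h import *
to(.582,.080,.2,91.5)"
```

```text
t 13.5 pos [0.5491 0.0867 0.2911] F [-0.7  0.2  0.2] w 0.8793170307203158
[[-0.987  0.159 -0.003]
 [ 0.159  0.987  0.   ]
 [ 0.003 -0.    -1.   ]]
[ 0.023 -0.15   1.646  0.     1.648 -1.388]
y-yaw 80.85 units [-1.13 -0.05  3.03]
turn -10.65
```

>>> drive_tool --commands "75 0 0 .2 -5.5;75 0 0 .4 -5;75 -.3 -.1 .4 0;75 -.4 -.1 .5 0;75 -.4 0 .5 0;75 0 0 .3 0;75 0 0 .1 0;75 0 0 0 0"

```text
time: 14.5
tool_pos: [0.5823, 0.0813, 0.2208]
tool_rot: [0.0, -0.009, 1.0, 0.0]
contact_force: [-0.5, -0.3, -0.2]
gripper_width: 0.878
```

```bash
python3 -c "
from h import *
grab('wrist','w4')
to(.582,.080,.06,91.5)
im,p=load('w4'); u=proj(p,[.586,.08,.081])[0]; print(u)
for lo in (140,155,170): white('w4',u,.081,lo)
for lo in (140,155,170): white('w4',u,.081,lo,k=5)
"
```

```text
t 14.55 pos [0.5825 0.0813 0.2213] F [-0.1 -1.1 -0.4] w 0.8784323495297561
[[-1.    -0.017  0.001]
 [-0.017  1.     0.   ]
 [-0.001  0.    -1.   ]]
[ 0.012 -0.051  1.668  0.     1.523 -1.576]
y-yaw 91.0 units [ 0.02 -0.04  5.38]
turn -0.5
[279.82276106 195.81837289]
[  207   108   164   191 16112] [290.31057597 183.55883813]
centre 602.8 85.9 size 201.7 161.6 long yaw -4.46
[ 218  109  101  148 7695] [265.68434048 174.36660169]
centre 577.6 65.4 size 170.2 84.8 long yaw 11.85
[ 219  109   83  130 6473] [264.25521397 164.05005407]
centre 565.3 59.8 size 136.9 82.0 long yaw 4.75
[ 207  108  112  182 9123] [257.63378275 182.50476817]
centre 601.6 66.3 size 201.1 122.3 long yaw -4.46
[ 219  109   99  147 7186] [264.23740607 172.33940996]
centre 577.8 65.0 size 170.0 83.9 long yaw 11.85
[ 219  109   79  124 5949] [263.03765339 160.51504455]
centre 562.4 56.8 size 130.1 76.9 long yaw 4.09
```

View pics/w4.png

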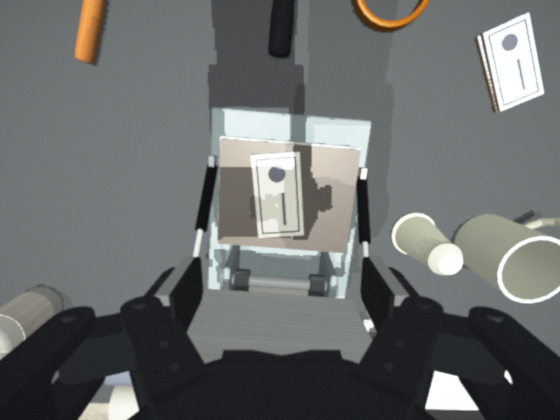

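The wrist view shows plaque corners at about (251,156), (298,152), (303,235) and (257,238). The stack's top face has corners near (482,38), (529,13), (544,95) and (498,110).

```bash
cat >> h.py <<'E'
def quad(p,c,z):
    P=onz(p,c,z)[:,:2]*1000; (cx,cy),(w,h),a=cv2.minAreaRect(P.astype(np.float32))
    e=[np.linalg.norm(P[i]-P[(i+1)%4]).round(1) for i in range(4)]
    L=(P[2]+P[3]-P[0]-P[1]); print('centre',P.mean(0).round(1),'edges',e,'long yaw',np.degrees(np.arctan2(-L[1],-L[0])).round(1))
def refine(fn,c):
    g=cv2.cvtColor(load(fn)[0],cv2.COLOR_BGR2GRAY); return cv2.cornerSubPix(g,np.float32(c).reshape(-1,1,2),(4,4),(-1,-1),(3,40,.01)).reshape(-1,2)
E
python3 -c "
from h import *
im,p=load('w4')
for c,z in (([[251,156],[298,152],[303,235],[257,238]],.081),([[482,38],[529,13],[544,95],[498,110]],.012)):
    quad(p,c,z); r=refine('w4',c); print(r.round(1).tolist()); quad(p,r,z)
quad(load('t0')[1],[[121,238],[142,232],[152,264],[131,271]],.012)
for lo in (110,130,160,180): white('w4',(513,60),.012,lo)
o=cv2.resize(im[0:250,200:560],(792,550),interpolation=cv2.INTER_CUBIC);cv2.imwrite('pics/c4.png',o)
"
```

```text
centre [587.1  77.4] edges [np.float64(48.3), np.float64(90.0), np.float64(50.7), np.float64(89.3)] long yaw -175.5
[[250.10000610351562, 154.8000030517578], [299.3999938964844, 151.5], [302.6000061035156, 236.39999389648438], [257.8999938964844, 236.1999969482422]]
centre [586.5  77.6] edges [np.float64(50.6), np.float64(91.9), np.float64(49.2), np.float64(88.5)] long yaw -175.5
centre [443.8 345.3] edges [np.float64(52.6), np.float64(91.8), np.float64(52.8), np.float64(83.4)] long yaw -156.0
[[480.79998779296875, 34.79999923706055], [528.5, 11.600000381469727], [543.7999877929688, 93.19999694824219], [499.79998779296875, 111.30000305175781]]
centre [442.5 345. ] edges [np.float64(52.7), np.float64(91.2), np.float64(51.1), np.float64(89.4)] long yaw -155.2
centre [440.9 341. ] edges [np.float64(54.7), np.float64(82.2), np.float64(55.0), np.float64(84.8)] long yaw 19.4
[  358    12   202   311 43898] [470.41821951 171.57977584]
centre 591.4 319.6 size 396.4 278.4 long yaw 4.71
[ 483   12   62  100 4152] [513.83863198  61.72567437]
centre 441.9 345.5 size 93.4 52.7 long yaw 24.18
[ 483   13   61   98 3866] [513.88256596  62.55716503]
centre 441.9 345.4 size 92.1 51.9 long yaw 24.17
[ 483   13   61   98 3757] [513.82778813  62.71812616]
centre 441.8 345.5 size 91.9 51.4 long yaw 23.96
```

>>> drive_tool --commands "60 -.14 -.13 .3 -3.5;60 0 0 .7 0;60 0 0 .8 0;60 0 0 .8 0;60 0 0 .8 0;60 0 0 .8 0;60 0 0 .5 0;60 0 0 .1 0"

```text
time: 15.55
tool_pos: [0.5856, 0.0774, 0.0751]
tool_rot: [-0.001, -0.039, 0.999, 0.0]
contact_force: [-0.5, -0.7, 0.3]
gripper_width: 0.701
```

```bash
python3 -c "
from h import *
to(.5867,.0775,.034,94.5)
a,p=grab('wrist','w5'); b,_=grab('scene','s5')
print(proj(p,[.5867,.0775,.081]))
o=np.hstack([cv2.resize(a,(480,360)),cv2.resize(b[120:300,230:390],(320,360))])[:,:,::-1]; cv2.imwrite('pics/m5.png',o)"
```

```text
t 15.55 pos [0.5856 0.0774 0.0751] F [-0.5 -0.7  0.3] w 0.7006106354083044
[[-0.997 -0.078 -0.002]
 [-0.078  0.997  0.   ]
 [ 0.002  0.    -1.   ]]
[ 0.005  0.074  1.793  0.     1.277 -1.643]
y-yaw 94.48 units [-0.04 -0.    1.37]
turn -0.02
[[281.05429237 243.05105034]]
```

View pics/m5.png

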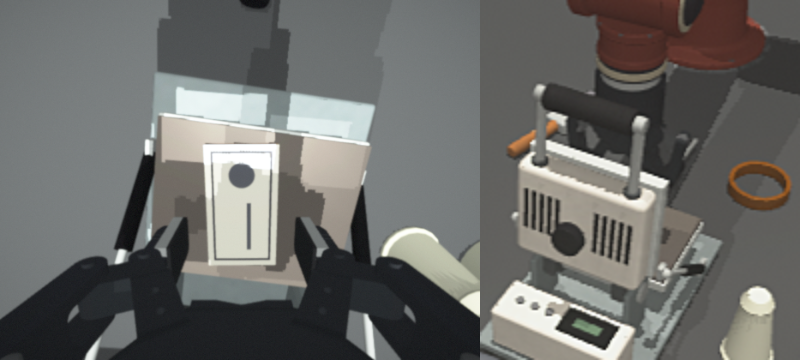

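Fingers straddle the plaque, which is centred at about (282,240) full-scale. Descending gently until contact.

>>> drive_tool --commands "60 0 0 .3 0;60 0 0 .3 0;60 0 0 .2 0;60 0 0 .1 0;60 0 0 .05 0;60 0 0 .05 0;60 0 0 0 0;60 0 0 0 0"

```text
time: 16.65
tool_pos: [0.5868, 0.0774, 0.0469]
tool_rot: [0.0, -0.039, 0.999, -0.0]
contact_force: [0.4, -0.6, -0.0]
gripper_width: 0.704
```

>>> drive_tool --commands "60 0 0 .05 0;60 0 0 0 0;60 0 0 .05 0;60 0 0 0 0;60 0 0 .05 0;60 0 0 0 0;60 0 0 .05 0;60 0 0 0 0"

```text
time: 17.65
tool_pos: [0.5866, 0.0773, 0.0405]
tool_rot: [-0.0, -0.039, 0.999, -0.0]
contact_force: [0.2, 0.5, 0.2]
gripper_width: 0.702
```

>>> drive_tool --commands "60 0 0 .05 0;60 0 0 .05 0;60 0 0 0 0;60 0 0 .05 0;60 0 0 0 0;60 0 0 .05 0;60 0 0 0 0;60 0 0 0 0"

```text
time: 18.65
tool_pos: [0.5867, 0.0773, 0.0347]
tool_rot: [-0.0, -0.039, 0.999, -0.0]
contact_force: [0.3, 0.3, 0.4]
gripper_width: 0.704
```

>>> drive_tool --commands "60 0 0 .05 0;60 0 0 0 0;60 0 0 .05 0;60 0 0 0 0;60 0 0 .05 0;60 0 0 0 0;60 0 0 0 0;60 0 0 0 0"

```text
time: 19.65
tool_pos: [0.5869, 0.0774, 0.0308]
tool_rot: [0.0, -0.039, 0.999, -0.0]
contact_force: [-1.8, -0.9, 5.6]
gripper_width: 0.705
```

Contact at 5.6 N. I'll rise 2 mm and close.

>>> drive_tool --commands "60 0 0 -.07 0;60 0 0 0 0;0 0 0 0 0;0 0 0 0 0;0 0 0 0 0;0 0 0 0 0;0 0 0 0 0;0 0 0 0 0"

```text
time: 20.65
tool_pos: [0.5877, 0.0774, 0.0335]
tool_rot: [0.001, -0.039, 0.999, -0.0]
contact_force: [-0.2, -0.4, 4.9]
gripper_width: 0.558
```

>>> drive_tool --commands "0 0 0 -.1 0;0 0 0 -.2 0;0 0 0 -.4 0;0 0 0 -.6 0;0 0 0 -.8 0;0 0 0 -.8 0;0 0 0 -.5 0;0 0 0 0 0"

```text
time: 21.65
tool_pos: [0.5879, 0.0774, 0.1365]
tool_rot: [0.002, -0.039, 0.999, -0.0]
contact_force: [-0.7, -0.2, -0.8]
gripper_width: 0.557
```

```bash
python3 -c "
from h import *
to(.442,.345,.134,114.1)
a,p=grab('wrist','w6'); b,_=grab('scene','s6')
o=np.hstack([cv2.resize(a,(480,360)),cv2.resize(b[120:300,230:390],(320,360))])[:,:,::-1]; cv2.imwrite('pics/m6.png',o)"
```

```text
t 21.65 pos [0.5879 0.0774 0.1365] F [-0.7 -0.2 -0.8] w 0.5573900357232694
[[-0.997 -0.078  0.004]
 [-0.078  0.997  0.   ]
 [-0.004 -0.    -1.   ]]
[ 0.005  0.015  1.746  0.     1.377 -1.644]
y-yaw 94.5 units [4.15 9.27 0.07]
turn -19.6
```

View pics/m6.png

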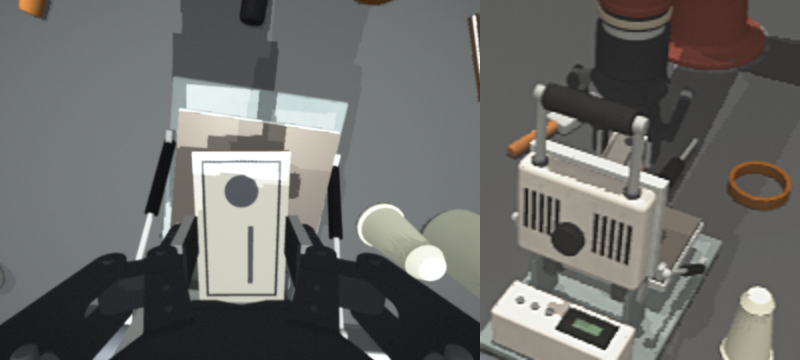

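The plaque is held square (corners about (225,177) and (340,177)). I'll move to a point 100 mm beyond the stack so the camera can see it unobstructed.

>>> drive_tool --commands "0 0 0 0 -9.8;0 0 0 0 -9.8;0 -.3 .7 0 0;0 -.3 1 0 0;0 -.3 1 0 0;0 -.3 1 0 0;0 -.3 1 0 0;0 -.3 1 0 0"

```text
time: 22.75
tool_pos: [0.565, 0.2562, 0.1324]
tool_rot: [-0.001, -0.209, 0.978, -0.0]
contact_force: [0.5, -0.6, -0.2]
gripper_width: 0.558
```

>>> drive_tool --commands "0 -.3 1 0 0;0 -.2 1 0 0;0 -.2 1 0 0;0 0 .9 0 0;0 0 .4 0 0;0 0 .1 0 0;0 0 0 0 0;0 0 0 0 0"

```text
time: 23.75
tool_pos: [0.5319, 0.3838, 0.1343]
tool_rot: [-0.0, -0.208, 0.978, -0.0]
contact_force: [0.0, -0.1, -0.8]
gripper_width: 0.558
```

```bash
python3 -c "
from h import *
im,p=load('w6'); c=refine('w6',[[225,177],[339.5,177]]); print(c); P=onz(p,c,.184); print('front edge',P,np.linalg.norm(P[0]-P[1]))
grab('wrist','w7'); to(.442,.345,.04,114.1)
im,p=load('w7'); u=proj(p,[.442,.345,.012])[0]; print(u)
for lo in (130,155,180): white('w7',u,.012,lo)
cv2.imwrite('pics/w7b.png',im)
"
```

```text
[[223.59976 176.18494]
 [338.4126  175.77737]]
front edge [[0.54388669 0.048892   0.184     ]
 [0.53982271 0.0986554  0.184     ]] 0.049929067115163595
t 23.8 pos [0.5319 0.3838 0.1343] F [-0.6  0.   0.1] w 0.56099349883718
[[-0.913 -0.407  0.   ]
 [-0.407  0.913 -0.   ]
 [-0.    -0.    -1.   ]]
[ 0.512  0.164  1.591 -0.     1.387 -1.478]
y-yaw 114.03 units [3.26 0.04 3.14]
turn -0.07
[282.59425979  91.6166567 ]
[ 252   36   61  108 5767] [282.32252471  89.91538061]
centre 442.2 345.0 size 91.7 53.5 long yaw 24.47
[ 253   36   60  108 5465] [282.28032937  89.61024703]
centre 442.2 345.1 size 91.3 52.8 long yaw 24.41
[ 253   36   60  107 5107] [282.36146466  90.25788134]
centre 441.9 344.8 size 90.6 52.4 long yaw 24.1
```

View pics/w7b.png

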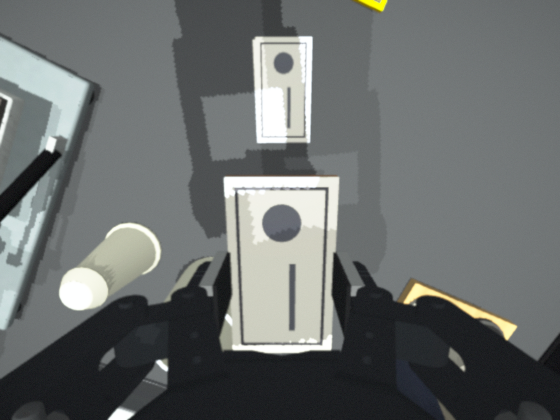

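The view shows the stack at (282,90), aligned with the held plaque below it (front corners about (224,178) and (338,177)), with matching print orientation.

```bash
python3 -c "
from h import *
im,p=load('w7'); s=manip.state(); Rm=q2R(s['tool_rot'])
for z in (.179,.182,.185):
  P=onz(p,refine('w7',[[224,178],[338,177]]),z); d=P[1]-P[0]; m=P.mean(0); n=np.array([d[1],-d[0],0])/np.linalg.norm(d)
  C=m+n*.045; C[2]=z; yaw=np.degrees(np.arctan2(n[1],n[0])); D=np.array([.442,.345,z])-C
  print('held',C.round(4),np.linalg.norm(d).round(4),'yaw',yaw.round(2),'tool offset mm',(Rm.T@(C-s['tool_pos'])*1000).round(1)[:2],'move units',(Rm.T@D/.03).round(2))
"
```

```text
held [0.5316 0.3835 0.179 ] 0.0512 yaw 24.02 tool offset mm [ 0.4 -0.2] move units [ 3.25  0.05 -0.  ]
held [0.5312 0.3833 0.182 ] 0.0501 yaw 24.02 tool offset mm [ 0.8 -0.2] move units [ 3.24  0.05 -0.  ]
held [0.5308 0.3831 0.185 ] 0.0489 yaw 24.02 tool offset mm [ 1.3 -0.2] move units [ 3.22  0.05 -0.  ]
```

>>> drive_tool --commands "0 .3 0.05 0 -.15;0 .8 0 0 0;0 .9 0 0 0;0 .8 0 0 0;0 .34 0 .3 0;0 .1 0 .6 0;0 0 0 .8 0;0 0 0 .8 0"

```text
time: 24.8
tool_pos: [0.4422, 0.3458, 0.0572]
tool_rot: [-0.0, -0.21, 0.978, -0.0]
contact_force: [1.3, -0.8, -0.1]
gripper_width: 0.559
```

>>> drive_tool --commands "0 0 0 .8 0;0 0 0 .7 0;0 0 0 .5 0;0 0 0 .3 0;0 0 0 .2 0;0 0 0 0 0;0 0 0 0 0;0 0 0 0 0"

```text
time: 25.8
tool_pos: [0.4427, 0.3464, -0.0149]
tool_rot: [0.001, -0.21, 0.978, 0.0]
contact_force: [0.5, 0.8, -0.9]
gripper_width: 0.559
```

```bash
python3 -c "
from h import *
to(.4413,.3448,-.0295,114.2)"
```

```text
t 25.8 pos [ 0.4427  0.3464 -0.0149] F [ 0.5  0.8 -0.9] w 0.5590658829068046
[[-0.912 -0.411  0.001]
 [-0.411  0.912  0.001]
 [-0.001  0.    -1.   ]]
[ 0.531  0.125  1.907  0.     1.108 -1.463]
y-yaw 114.25 units [ 0.06 -0.03  0.49]
turn 0.05
```

>>> drive_tool --commands "0 0 -.03 .1 0;0 0 0 .1 0;0 0 0 .1 0;0 0 0 .06 0;0 0 0 .05 0;0 0 0 0 0;0 0 0 0 0;0 0 0 0 0"

```text
time: 26.8
tool_pos: [0.4427, 0.3453, -0.0278]
tool_rot: [0.0, -0.21, 0.978, 0.0]
contact_force: [-0.8, -0.7, -0.3]
gripper_width: 0.559
```

>>> drive_tool --commands "0 0 0 .03 0;0 0 0 0 0;0 0 0 .03 0;0 0 0 0 0;0 0 0 .02 0;0 0 0 0 0;0 0 0 0 0;0 0 0 0 0"

```text
time: 27.8
tool_pos: [0.4427, 0.3453, -0.0296]
tool_rot: [-0.0, -0.21, 0.978, -0.0]
contact_force: [-3.2, -2.4, 6.0]
gripper_width: 0.561
```

Contact is exactly where expected. Releasing gently.

>>> drive_tool --commands "0 0 0 -.02 0;0 0 0 0 0;54 0 0 0 0;58 0 0 0 0;62 0 0 0 0;62 0 0 0 0;62 0 0 0 0;62 0 0 0 0"

```text
time: 28.8
tool_pos: [0.4426, 0.3452, -0.0298]
tool_rot: [0.0, -0.21, 0.978, 0.0]
contact_force: [-0.4, -0.2, 0.5]
gripper_width: 0.72
```

>>> drive_tool --commands "62 0 0 -.2 0;62 0 0 -.4 0;62 0 0 -.8 0;62 0 0 -.9 0;62 0 0 -1 0;62 0 0 -1 0;62 -.5 0 -1 0;62 -.9 0 -.8 0"

```text
time: 29.8
tool_pos: [0.4814, 0.3629, 0.1562]
tool_rot: [0.001, -0.21, 0.978, 0.0]
contact_force: [0.4, 0.9, 0.8]
gripper_width: 0.724
```

>>> drive_tool --commands "62 -.8 0 -.2 0;62 -.8 0 0 0;62 -.3 0 0 0;62 0 0 0 0;62 0 0 0 0;62 0 0 0 0;62 0 0 0 0;62 0 0 0 0"

```text
time: 30.8
tool_pos: [0.5327, 0.3858, 0.1592]
tool_rot: [-0.0, -0.21, 0.978, -0.0]
contact_force: [-0.5, 0.6, 0.3]
gripper_width: 0.723
```

```bash
python3 -c "
from h import *
grab('wrist','w8'); st(); im,p=load('w8'); u=proj(p,[.442,.345,.018])[0]; print(u)
for lo in (130,155,180): white('w8',u,.018,lo)
x,y=u.astype(int); b=im[max(0,y-60):y+60,x-60:x+60]
# brown/edge pixels of lower plaques visible around the top face
hsv=cv2.cvtColor(im,cv2.COLOR_BGR2HSV); m=(hsv[...,1]>90)&(hsv[...,2]>50); m[:max(0,y-80)]=0; m[y+80:]=0; m[:,:x-60]=0; m[:,x+60:]=0; print('brown px',m.sum(), np.argwhere(m)[:3].tolist())
grab('top','t8'); a=load('t0')[0].astype(int); b=load('t8')[0].astype(int)
d=(abs(a-b).max(2)>60).astype(np.uint8); n,l,s,c=cv2.connectedComponentsWithStats(d)
for i in range(1,n):
  if s[i][4]>25: print(s[i],c[i].round(0))
"
```

```text
t 30.85 pos [0.5327 0.3858 0.1592] F [ 0.3  0.4 -0.5] w 0.7274630137757245
[[-0.912 -0.411 -0.   ]
 [-0.411  0.912  0.   ]
 [ 0.     0.    -1.   ]]
[ 0.514  0.15   1.564  0.     1.428 -1.48 ]
[281.26354608  92.02446755]
[ 253   40   57  103 5245] [280.96510963  91.15367016]
centre 443.2 344.9 size 92.9 54.3 long yaw 24.22
[ 254   40   56  102 4946] [280.9692681   90.77112818]
centre 442.6 345.1 size 91.9 52.4 long yaw 24.27
[ 254   40   55  101 4673] [280.75497539  90.61331051]
centre 442.1 345.0 size 90.8 51.7 long yaw 24.48
brown px 0 []
[203 108   6   7  32] [206. 111.]
[ 199  108   81  105 4678] [238. 161.]
[201 140   2  21  36] [201. 151.]
[   0  152  111  111 3243] [ 56. 200.]
[256 158   9   5  33] [260. 161.]
[ 26 205  20  13  65] [ 36. 211.]
[219 214   4  13  42] [220. 220.]
[  0 216  31  48 882] [ 14. 239.]
[260 218   5  13  46] [262. 224.]
[207 226   7  23  97] [210. 237.]
[255 230   5  23  95] [257. 241.]
[120 236  32  35 434] [136. 255.]
[ 50 239   7   8  29] [ 53. 242.]
[ 62 239  11   9  67] [ 67. 243.]
[ 12 265  14  22  76] [ 19. 276.]
[  80  264   67  156 1164] [112. 342.]
[518 321  19  21 358] [527. 331.]
[238 351  35  15 351] [255. 357.]
[249 354  56  51 730] [274. 384.]
[227 376  13  24  63] [232. 387.]
[543 381  17  20 171] [552. 389.]
```

```bash
python3 -c "
from h import *
a,p=load('s3'); b,_=grab('scene','s9'); b=load('s9')[0]
u=proj(p,[.698,.08,.31])[0].astype(int); d=abs(a.astype(int)-b)[u[1]-20:u[1]+70,u[0]-40:u[0]+40].max(2); print(u,'changed frac',(d>60).mean())
manip.job_done()"
```

```text
[284 176] changed frac 0.0
the job is handed in; nothing more can be done
```

I lifted the press head by its grip until it stood open by itself. I then took the plaque off the pad and laid it face up on the white stack of the same shape. The job was handed in at about 31 s of the 64 s allowed.

**Last checks, from camera measurements:**
- **Stack:** the top face is at (442.6, 345.0) mm with its long side at 24.3°. The stack measured (442.0, 345.0) mm and 24.3° before placing, and no edges of the lower plaques show around the top one.
- **Press:** the head region in the scene view hasn't changed since opening, so the press is still open.
- **Arm:** it is clear of everything, with the force reading near zero.
- **Forces:** the highest value I read was about 11 N. I read it only at the end of each move, so short peaks in between could have been higher.

**What failed or disagreed:**
- **First grasp:** the fingers shut on air just above the grip without touching anything. They sit about 35–45 mm higher than the reported TCP. I went lower, then used contact force to set the height on the pad and on the stack.
- **Bystanders:** I compared the top view only roughly with the starting picture. The changes lie where the arm, press and stack moved or cast shadow. The mug, the thread cone and the bottles at the left edge were partly hidden by the arm or in its shadow, so I didn't check them separately.

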